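Lock the doming block into its clamping plate

TASK

Set the steel doming block up for hammering: with the fingertips, push it across the clamping plate until it is flush against the long back rail, slide it along the rail right up to the end stop, and then push the cam lever round by its black knob, counter-clockwise seen from above, until the cam holds the block tight by itself. The block only slides: do not lift or tip it, and leave the bowl, loupe, stone pot and tweezers around it where they are.

Things in the scene. Friction and masses are not known exactly. Their poses are not given: they have to be found in the camera images.
- clamp_plate: Plain grey metal plate 130 x 230 x 10 mm screwed to the bench, top at 10 mm height. Origin: centre of its underside; x points from its front edge to the back rail, y from the open end to the end stop. Rail: steel bar along y, face at x=+47 mm, y -90..+105. End stop: steel bar along x, face at y=+85, x -5..+47. Both stand 14 mm above the plate.
- doming_block: Dark steel square block 64 x 64 x 22 mm with round hollows in its top, about 0.6 kg, loose, flat on the plate (its top is 32 mm above the bench). Origin: centre of its underside; x and y are square to its sides. It starts turned up to 0.3 rad from the plate's axes, on the open part of the plate (y about -70..-35 mm).
- seat (a point): Where the centre of the block's underside is when the block touches both rail and end stop: plate x=+15, y=+53, z=+10 mm. Axes as the plate's.
- pivot (a point): Vertical axis of the cam lever, at plate-top height, plate x=-35.5, y=+50 mm, in front of the seat. The cam on it is a steel disc 30 mm across, 5 mm off-centre, 13 to 25 mm above the bench, in the way of a straight push into the corner: the block goes to the rail on the open side (plate y below 0), then along the rail. With the lever open a seated block has some 5 mm of play between cam and rail.
- cam_lever (a joint): Lever angle 0..1.72 rad, starting open at 0 to 0.25; grows counter-clockwise seen from above. The lever points 115 deg + this angle from the plate's x. It stays where it is left; 1 to 2 N at the knob moves it. With the block seated the cam meets it at about 1.15 rad; beyond, it stiffens (up to some 15 N at the knob near 1.7); from 1.35 rad on it is tight and holds by itself.
- lever_knob (a point): Middle of the black upright knob at the end of the lever, 70 mm from the pivot; knob 15 mm thick, from 31 to 62 mm above the bench (this point at 48 mm). The lever's flat arm runs under it at 26 to 31 mm.
- bowl: Spun steel scrap bowl, 107 mm across, 28 mm high, behind the rail. Origin: centre of its underside.
- eyeglass: Loupe in a black barrel, 35 mm across, 26 mm high. Origin: centre of its underside.
- stone_pot: Round pale stone pot with lid, 43 mm across, 24 mm high. Origin: centre of its underside.
- soldering_tweezers: Dark tweezers 113 x 9 x 8 mm lying flat. Origin: centre of the underside; y along their length.

How it is judged:
By the outcome, as a careful person would: the job done as asked, in the order asked, and still so for the second after the job is handed in, with the robot touching nothing.
It also fails if it takes over 58 s, if anything falls off the work surface, if the arm or the gripper's body presses on something with over 40 N, if the wrist force passes 120 N, or if a joint passes its speed limit or range.

ROBOT

A 6-joint arm with a two-finger parallel gripper is mounted at the origin on a cart in front of the work surface, level with it; the furniture and walls round the work are solid. World frame = base frame: x ahead of the robot, y to its left, z up, the work surface at z = 0. Lengths are in mm, angles in rad, forces in N, time in s.
With the tool pointing down it reaches from about 400 to 925 mm from the base axis. Payload 12.5 kg.
Tool frame: the origin (TCP) lies at the very end of the fingers, on their centre line; the grasp point (between the pads) lies 19 mm behind it; z points along the fingers, y is the line along which they close (so a half turn about z gives the same grasp; the last joint's range is limited). The gripper opens to 95 mm and grips with 3 to 60 N. Pads are 20 mm wide; open, the fingers measure 119 mm over their backs; the gripper's body (75 mm by 180 mm) begins 59 mm behind the grasp point.
Start: joints at [-1.302, 0.491, 1.559, -0, 1.092, -0.106], TCP at [228.828, -581.622, 214.661] pointing down, gripper open.
Joint ranges: [-3.1, 3.1], [-0.84, 2.19], [0.05, 2.79], [-1.13, 4.28], [0.06, 2.93], [-2.69, 2.69]. Speed limits (rad/s): [2.22, 2.22, 2.79, 3.14, 3.14, 3.14].

INTERFACE

Orientations are given as [roll, pitch, yaw] about the fixed x, y, z axes, in that order (R = Rz(yaw) Ry(pitch) Rx(roll)).
In Python, from cell import env gives the robot as it stands.
- The arm moves only by the shell command python3 steer.py, which reads ROWS from standard input. ROWS is a JSON list of rows, 1 to 5 of them, each of 5 numbers: dx, dy, dz in cm, then a turn about the tool's z in units of 0.2 rad, then the opening from 0.0 (shut) to 1.0 (fully open); each row is the pose to reach, as a shift and turn from the pose commanded when the command began, along the tool's axes at that moment; what a row does not reach only later rows make up. A row lasts 1/12 s, in which the tool goes at most 41.7 mm and 0.125 rad, less where a joint would pass 70% of its speed; a pose out of reach is approached as far as the arm can. The fingers move at their own pace and stop on an object; the grip force is fixed at half the most. Time passes only in rows, so rows that do not move let the fingers close. It prints the time, the measured TCP pose, the force, the opening and the grip force at its end. Input that does not fit is refused with a message, and nothing moves.
- env.state(): the state, without advancing time (a new reading comes with each control period).
- env.read_camera(name): name is "scene" or "top" or "wrist"; returns (picture, depth): 480x640x3 uint8, red, green, blue; 480x640 float32, mm along the optical axis (not along the pixel's ray), 0 where there is no reading.
- env.camera_info(name): a dict with "vertical_fov" (degrees; the focal length in pixels is half the picture's height over the tangent of half this angle, whatever the lens; pixels are square), "cx", "cy" (the principal point, pixels), "origin" and "attitude" of the camera in the world. Camera axes: x right, y down, z forward; pixel columns grow to the right and rows downward; lengths in mm; the calibration is good to about 2 mm. A picture is of the moment at which its call begins: read the wrist's pose just before it. camera_info takes no time and is no camera call; for the wrist camera it gives the pose at the moment of the call.
- env.job_done(): hands the job in; it is judged then, once.
The state is a dict: "t": time; "joints": joint angles; "qvel": joint speeds; "tau": joint torques, N m; "eef_pos": TCP position; "tcp_rot": TCP orientation; "ft_force": force on the tool from outside, world axes, zero at the start; "moment": the same for the moment, N m; "opening": opening from 0.0 (shut) to 1.0 (fully open); "grip_force": force on a finger pad.
Only numpy, scipy, OpenCV 4.12 (cv2) and the standard library are available. Lean on these libraries where they do the work, as an engineer would, in place of code of your own. Each camera call takes 0.05 s, during which the arm holds its last target. There are 200 camera calls.

## Working session

There is one attempt and no reset: what is moved stays moved. The work goes in short steps, Python scripts to look and compute and a shell command to move; the robot and the scene stay as the last step left them, time stands still between calls to the robot, and variables do not carry over. Pictures are saved under pics/ and viewed, at most 10 in all, crops included, and the job is handed in when it is done.

```bash
ls; mkdir -p pics; python3 - <<'E'
from cell import env
import cv2,numpy as np
s=env.state();print(s)
for n in ["top","scene"]:
    p,d=env.read_camera(n);np.savez(f'pics/{n}0.npz',p=p,d=d)
    i=env.camera_info(n);print(n,i)
    cv2.imwrite(f'pics/{n}0.png',p[...,::-1])
E
```

```text
cell.py
pics
steer.py
{'t': 0.0, 'joints': array([-1.30159193e+00,  4.91557216e-01,  1.55946549e+00,  1.45530273e-05,
        1.09168793e+00, -1.05608974e-01]), 'qvel': array([-0.00040332,  0.00016512, -0.00038655, -0.00042008, -0.00023186,
        0.0007747 ]), 'tau': array([-3.95798052e-03, -6.12661028e+01, -2.58192533e+01,  6.92248112e-02,
        4.82149667e-02, -1.11786962e-04]), 'eef_pos': array([ 228.76455843, -581.36159727,  214.05767841]), 'tcp_rot': array([-3.14048226e+00, -1.30684492e-04,  3.74806583e-01]), 'ft_force': array([ 0.21852306,  0.00536438, -0.59149419]), 'moment': array([-0.00626165, -0.04350857,  0.02697719]), 'grip_force': 0.0, 'opening': 1.0020099358320347}
top {'vertical_fov': 50.32722806965687, 'cx': 317.5255556646197, 'cy': 234.34034416738356, 'origin': array([ 516.52224101, -121.97008229,  917.68235785]), 'attitude': array([-3.04724588,  0.00781547, -1.55834487])}
scene {'vertical_fov': 42.35421412806581, 'cx': 331.7241409834475, 'cy': 232.33844086591768, 'origin': array([ 610.69616504, -815.38570977,  554.91420549]), 'attitude': array([-2.16005996, -0.01225291,  0.01384872])}
```

View pics/top0.png

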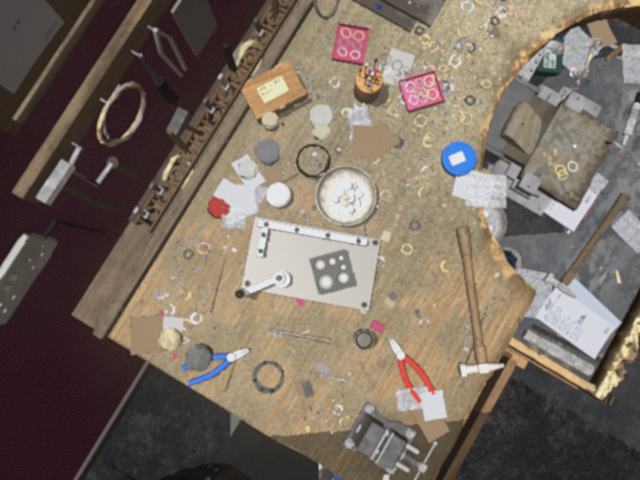

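View pics/scene0.png

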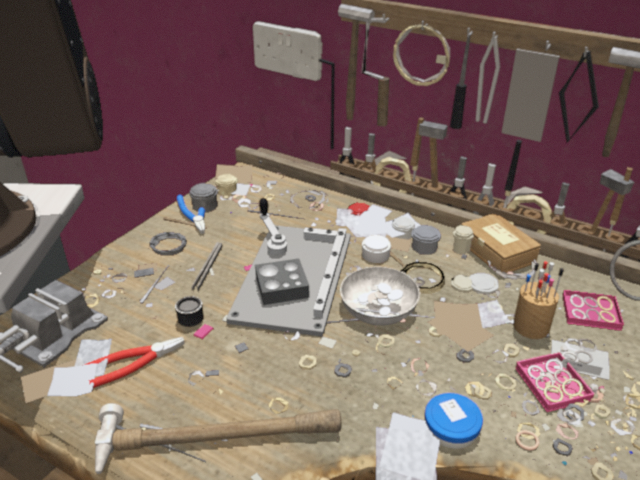

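The top view shows the plate at about (310,262), with the rail along its upper edge and the end stop at its left end. The block is at (333,271), the pivot at (282,279) and the knob at (240,294). The bowl is at (346,194), the loupe at (365,338) and the tweezers at (300,337).

```bash
cat > h.py <<'E'
import numpy as np,cv2
from scipy.spatial.transform import Rotation as R
from cell import env
def cam(n):
    i=env.camera_info(n);return 240/np.tan(np.radians(i['vertical_fov']/2)),i['cx'],i['cy'],np.array(i['origin']),R.from_euler('xyz',i['attitude']).as_matrix()
def ray(C,uv,z):
    f,cx,cy,o,M=C;uv=np.atleast_2d(uv).astype(float)
    d=np.c_[(uv[:,0]-cx)/f,(uv[:,1]-cy)/f,np.ones(len(uv))]@M.T
    return o+d*((z-o[2])/d[:,2])[:,None]
def cloud(C,d):
    f,cx,cy,o,M=C;v,u=np.mgrid[:480,:640]
    return o+np.stack([(u-cx)/f*d,(v-cy)/f*d,d],-1)@M.T
E
python3 - <<'E'
from h import *
C=cam('top');z=np.load('pics/top0.npz');p,d=z['p'],z['d'];P=cloud(C,d);H=P[...,2]
print('heights bench',np.median(H[300:320,180:230]),'plate',np.median(H[285:295,350:365]),'block',np.median(H[268:272,325:345]), 'noise',H[285:295,350:365].std())
hsv=cv2.cvtColor(p,cv2.COLOR_RGB2HSV)
print([ (q,p[q[1],q[0]],hsv[q[1],q[0]]) for q in [(300,255),(360,290),(325,285),(200,300),(240,294)]])
crop=cv2.resize(p[205:355,220:420],None,fx=4,fy=4,interpolation=cv2.INTER_CUBIC);cv2.imwrite('pics/c1.png',crop[...,::-1])
E
```

```text
heights bench -0.25385966300518703 plate 9.990525995815688 block 31.50506753929818 noise 3.1348650426770908
[((300, 255), array([213, 206, 199], dtype=uint8), array([ 15,  17, 213], dtype=uint8)), ((360, 290), array([204, 198, 191], dtype=uint8), array([ 16,  16, 204], dtype=uint8)), ((325, 285), array([221, 221, 215], dtype=uint8), array([ 30,   7, 221], dtype=uint8)), ((200, 300), array([171, 153, 123], dtype=uint8), array([ 19,  72, 171], dtype=uint8)), ((240, 294), array([68, 61, 57], dtype=uint8), array([11, 41, 68], dtype=uint8))]
```

View pics/c1.png

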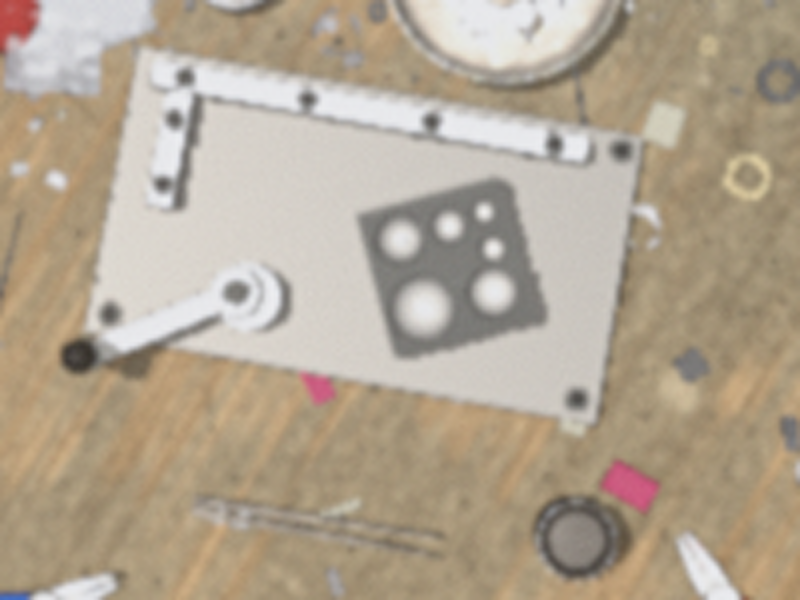

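The crop shows the plate corners at about (137,48), (642,140), (598,422) and (92,325). The block corners are at (358,215), (510,180), (548,322) and (402,358), the pivot at (237,292) and the knob at (79,355). Next I'll measure these precisely.

```bash
cat >> h.py <<'E'
def rect(m,uv):
    cs,_=cv2.findContours(m.astype(np.uint8),cv2.RETR_EXTERNAL,cv2.CHAIN_APPROX_NONE)
    c=[c for c in cs if cv2.pointPolygonTest(c,uv,False)>=0 and len(c)>20]
    return max(c,key=cv2.contourArea)[:,0].astype(float)
def mar(xy):
    return cv2.minAreaRect(xy.astype(np.float32)[:,None,:])
E
python3 - <<'E'
from h import *
C=cam('top');z=np.load('pics/top0.npz');p,d=z['p'],z['d']
hsv=cv2.cvtColor(p,cv2.COLOR_RGB2HSV);s,v=hsv[...,1],hsv[...,2]
# by hand corners
k=lambda l:np.array(l)/4+np.array([220,205])-.375
pc=ray(C,k([(137,48),(642,140),(598,422),(88,328)]),10)[:,:2]
print('hand plate',pc.round(1).tolist(),'sides',np.linalg.norm(np.roll(pc,-1,0)-pc,axis=1),'c',pc.mean(0))
# rows: corner order: backstop, backopen, frontopen, frontstop
ex=(pc[0]+pc[1]-pc[2]-pc[3]);ey=(pc[0]+pc[3]-pc[1]-pc[2])
print('yaw from x, y',np.arctan2(ex[1],ex[0]),np.arctan2(-ey[0],ey[1]))
P=cloud(C,cv2.medianBlur(d,5))
m=cv2.morphologyEx(((s<35)&(v>170)).astype(np.uint8),cv2.MORPH_OPEN,np.ones((3,3)))
m[:, :]*= (cv2.rectangle(np.zeros_like(m),(235,210),(385,315),1,-1))
c=rect(m,(300,260));r=mar(ray(C,c,10)[:,:2]);print('plate mar',r)
b=((v<150)&(s<50)); b=cv2.morphologyEx(b.astype(np.uint8),cv2.MORPH_CLOSE,np.ones((3,3)));b*=cv2.rectangle(np.zeros_like(m),(305,245),(362,300),1,-1)
c=rect(b,(319,275));r=mar(ray(C,c,32)[:,:2]);print('block mar',r)
bc=ray(C,k([(358,215),(508,178),(548,322),(402,358)]),32)[:,:2];print('block hand',bc.mean(0),np.linalg.norm(np.roll(bc,-1,0)-bc,axis=1),np.arctan2(*(bc[0]-bc[1])[::-1])-np.pi/2)
print('pivot',ray(C,k([(237,292)]),33),'knob',ray(C,k([(79,355)]),62))
q=P[245:300,305:362].reshape(-1,3);q=q[(q[:,2]>26)&(q[:,2]<36)];print('block cloud',mar(q[:,:2]),len(q))
E
```

```text
hand plate [[632.9, 0.7], [594.2, -225.4], [469.5, -206.2], [507.8, 19.3]] sides [229.3878614  126.12429164 228.79305481 126.44826304] c [ 551.09679424 -102.90587838]
yaw from x, y -0.15058273275217862 -0.1688579503283977
plate mar ((549.2010498046875, -101.67315673828125), (228.8077392578125, 135.61273193359375), 80.65127563476562)
block mar ((535.9754638671875, -141.51315307617188), (64.59636688232422, 67.8685302734375), 15.880243301391602)
block hand [ 535.80632234 -141.77068356] [67.02949161 64.44360712 64.80416936 64.45905634] 0.25399683726810274
pivot [[524.29857731 -48.21341497  33.        ]] knob [[497.0816825  14.7102713  62.       ]]
block cloud ((536.4297485351562, -138.1439208984375), (64.14237213134766, 64.13321685791016), 15.868825912475586) 1151
```

```bash
cat >> h.py <<'E'
PC=np.array([551.1,-103.0]);PY=-.166
def w(x,y):
    c,s=np.cos(PY),np.sin(PY);return PC+np.array([c*x-s*y,s*x+c*y])
def topl(q):
    c,s=np.cos(PY),np.sin(PY);d=np.array(q)[...,:2]-PC;return np.stack([c*d[...,0]+s*d[...,1],-s*d[...,0]+c*d[...,1]],-1)
def to(x,y,z,yaw=None):
    """shift in tool axes to a plate-frame x,y, world z, world yaw"""
    s=env.state();M=R.from_euler('xyz',s['tcp_rot']).as_matrix()
    d=M.T@(np.r_[w(x,y),z]-s['eef_pos']);t=0 if yaw is None else -(yaw-s['tcp_rot'][2]+np.pi)%(2*np.pi)
    t=0 if yaw is None else -((yaw-s['tcp_rot'][2]+np.pi)%(2*np.pi)-np.pi)
    print('shift',d.round(1),'turn',round(t,3),'at',topl(s['eef_pos']).round(1),s['eef_pos'].round(1),'rot',s['tcp_rot'].round(3),'F',s['ft_force'].round(1),'t',round(s['t'],2))
E
python3 - <<'E'
from h import *
to(-90,-40,190,-.166)
E
```

```text
shift [ 377.4 -339.2   24.5] turn 0.541 at [-238.9 -525.1] [ 228.8 -581.4  214.1] rot [-3.141 -0.     0.375] F [ 1.1  0.  -0.6] t 0.1
```
Turn sign: positive about tool z (down) = -yaw. ok +0.54.

Careful with the scale: shifts go in cm and turns go in units of 0.2 rad. That gives: 180 mm is 18, -162 mm is -16.2, 0.54 rad is 2.7.

```bash
echo '[[3.8,-3.4,0.2,0.6,0.3],[7.6,-6.8,0.5,1.2,0.3],[11.3,-10.2,0.8,1.8,0.3],[15.1,-13.6,1,2.4,0.3],[18,-16.2,1.2,2.7,0.3]]' | python3 steer.py; python3 - <<'E'
from h import *
to(-90,-40,190,-.166)
E
```

```text
t: 0.52
eef_pos: [322.0, -393.6, 204.0]
tcp_rot: [-3.141, 0.0, -0.173]
ft_force: [1.8, 0.5, 0.2]
opening: 0.706
grip_force: 0.0
shift [  86.  -285.    14.1] turn -0.007 at [-177.9 -324.4] [ 322.  -393.6  204. ] rot [-3.141  0.    -0.173] F [1.8 0.5 0.2] t 0.52
```

Scaled: -190 mm is -19, -152 mm is -15.2.

```bash
echo '[[1.2,-3.8,0.2,0,0.3],[2.4,-7.6,0.4,0,0.3],[3.6,-11.4,0.6,0,0.3],[4.8,-15.2,0.8,0,0.3],[5.8,-19,1,0,0.3]]' | python3 steer.py; echo '[[1.2,-3.8,0.2,0,0.3],[2.4,-7.6,0.4,0,0.3],[2.4,-7.6,0.4,0,0.3],[2.4,-7.6,0.4,0,0.3]]' | python3 steer.py; python3 - <<'E'
from h import *
to(-90,-40,190,-.166)
C=cam('wrist');p,d=env.read_camera('wrist');np.savez('pics/w1.npz',p=p,d=d,C=np.array(C,dtype=object));print(C)
cv2.imwrite('pics/w1.png',p[...,::-1])
E
```

```text
t: 0.93
eef_pos: [410.8, -215.8, 194.2]
tcp_rot: [3.142, -0.0, -0.165]
ft_force: [1.0, -1.1, -0.0]
opening: 0.358
grip_force: 0.0
t: 1.27
eef_pos: [446.9, -144.8, 190.1]
tcp_rot: [-3.142, 0.0, -0.161]
ft_force: [0.7, -0.1, -0.3]
opening: 0.296
grip_force: 0.0
shift [  6.  -18.4   0.1] turn 0.005 at [-95.9 -58.5] [ 446.9 -144.8  190.1] rot [-3.142  0.    -0.161] F [ 0.7 -0.1 -0.3] t 1.27
(np.float64(428.2190439980103), 317.1849650635107, 229.7009234444999, array([ 518.88084819, -158.56257499,  361.07153265]), array([[-1.60663417e-01, -9.51487056e-01, -2.62411220e-01],
       [-9.87008991e-01,  1.55075110e-01,  4.20114527e-02],
       [ 7.20095351e-04,  2.65751937e-01, -9.64041176e-01]]))
```

View pics/w1.png

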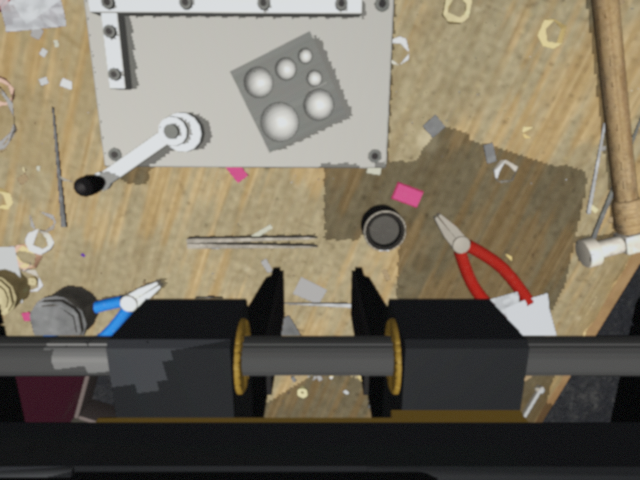

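The wrist view shows the block with corners at (231,70), (311,32), (352,117) and (271,152). The plate's front edge runs from (106,167) to (388,166), the rail face is at row 13, the pivot is at (173,130) and the knob at (90,185).

```bash
python3 - <<'E'
from h import *
z=np.load('pics/w1.npz',allow_pickle=True);C=tuple(z['C']);p=z['p'];g=lambda uv,h:ray(C,uv,h)[:,:2]
a=g([(106,167),(388,166)],10);v=a[0]-a[1];print('front edge',a.round(1).tolist(),np.linalg.norm(v),'yaw',np.arctan2(-v[0],v[1]),'pl',topl(a).round(1).tolist())
r=g([(128,14),(360,14)],10);v=r[0]-r[1];print('rail foot',topl(r).round(1).tolist(),np.arctan2(-v[0],v[1]))
s=g([(127,15),(127,87)],24);print('stop face top',topl(s).round(1).tolist())
print('pivot',topl(g([(173,130)],33)),'knob',topl(g([(88,185)],62)))
hsv=cv2.cvtColor(p,cv2.COLOR_RGB2HSV);m=(hsv[...,2]<150).astype(np.uint8)*cv2.rectangle(np.zeros((480,640),np.uint8),(225,25),(358,158),1,-1)
m=cv2.morphologyEx(m,cv2.MORPH_CLOSE,np.ones((3,3)))
c=rect(m,(265,138));q=mar(g(c,32));print('block',q,topl(np.array(q[0])))
b=g([(231,70),(311,32),(352,117),(271,152)],32);print('hand',topl(b.mean(0)),np.linalg.norm(np.roll(b,-1,0)-b,axis=1))
to(-78,-40,60,-.166)
E
```

```text
front edge [[503.5, 18.5], [467.3, -209.0]] 230.42579076711928 yaw -0.15791700671892506 pl [[-67.0, 112.0], [-65.1, -118.4]]
rail foot [[47.0, 81.2], [47.9, -92.0]] -0.1612186103738888
stop face top [[43.6, 76.3], [-5.5, 81.9]]
pivot [[-36.29619035  47.22736307]] knob [[-73.11355342 100.75762321]]
block ((534.296630859375, -143.27395629882812), (65.97293090820312, 68.6088638305664), 15.688186645507812) [ -9.91756862 -42.4969011 ]
hand [-10.18915034 -41.34092511] [63.19045102 65.53023045 66.13110455 64.56887314]
shift [ 18.2 -19.7 130.1] turn 0.003 at [-96.1 -59.7] [ 446.5 -146.   190.1] rot [ 3.141  0.    -0.163] F [-1.1 -0.   0.3] t 1.32
```

```bash
sed -i 's/^PC=.*/PC=np.array([550.6,-104.7]);PY=-.162/' h.py; echo '[[0.8,-0.9,4,0,0.3],[1.4,-1.8,8,0,0.3],[1.4,-1.8,12,0,0.3],[1.4,-1.8,15.2,0,0.3],[1.4,-1.8,15.2,0,0.3]]' | python3 steer.py; python3 - <<'E'
from h import *
to(-78,-40,15,-.162)
E
```

```text
t: 1.73
eef_pos: [460.4, -131.5, 33.6]
tcp_rot: [-3.14, 0.008, -0.167]
ft_force: [-0.6, 0.3, -1.4]
opening: 0.302
grip_force: 0.0
shift [ 6.8 -1.  18.5] turn -0.005 at [-84.7 -41. ] [ 460.4 -131.5   33.6] rot [-3.14   0.008 -0.167] F [-0.6  0.3 -1.4] t 1.73
```

Scaled: 22 mm is 2.2, 12 mm is 1.2.

```bash
echo '[[0,0,1.2,0,0.3],[0,0,2.2,0,0.3],[0,0,2.2,0,0.3],[0.4,0,2.2,0,0.3],[0.8,0,2.2,0,0.3]]' | python3 steer.py;echo '[[0.4,0,0,0,0.3],[0.8,0,0,0,0.3],[1.2,0,0,0,0.3],[1.6,0,0,0,0.3],[2,0,0,0,0.3]]' | python3 steer.py; python3 - <<'E'
from h import *
to(-27,-40,16,-.162)
E
```

```text
t: 2.15
eef_pos: [471.7, -133.1, 17.5]
tcp_rot: [3.141, -0.002, -0.166]
ft_force: [0.3, -0.5, -0.2]
opening: 0.296
grip_force: 0.0
t: 2.57
eef_pos: [490.5, -135.4, 16.4]
tcp_rot: [-3.141, 0.002, -0.165]
ft_force: [-4.5, 1.9, 3.8]
opening: 0.305
grip_force: 2.3
shift [27.4 -0.   0.3] turn -0.003 at [-54.4 -40. ] [ 490.5 -135.4   16.4] rot [-3.141e+00  2.000e-03 -1.650e-01] F [-4.5  1.9  3.8] t 2.57
```

Scaled: 19 mm is 1.9, 16 mm is 1.6.

```bash
echo '[[0.4,0,0,0,0.3],[0.8,0,0,0,0.3],[1.2,0,0,0,0.3],[1.6,0,0,0,0.3],[1.9,0,0,0,0.3]]' | python3 steer.py;echo '[[0.1,0,0,0,0.3],[0.2,0,0,0,0.3],[0.3,0,0,0,0.3],[0.4,0,0,0,0.3],[0.4,0,0,0,0.3]]' | python3 steer.py; python3 - <<'E'
from h import *
to(-27,-40,16,-.162)
C=cam('wrist');p,d=env.read_camera('wrist')
cv2.imwrite('pics/w2.png',p[...,::-1])
E
```

```text
t: 2.98
eef_pos: [503.0, -136.0, 15.7]
tcp_rot: [-3.138, 0.016, -0.163]
ft_force: [-37.3, 13.1, 29.7]
opening: 0.299
grip_force: 19.8
t: 3.4
eef_pos: [505.7, -135.8, 15.5]
tcp_rot: [-3.138, 0.019, -0.163]
ft_force: [-3.9, 3.4, -0.2]
opening: 0.3
grip_force: 3.0
shift [12.3  2.1 -0.8] turn -0.001 at [-39.3 -37.9] [ 505.7 -135.8   15.5] rot [-3.138  0.019 -0.163] F [-3.9  3.4 -0.2] t 3.4
```

View pics/w2.png

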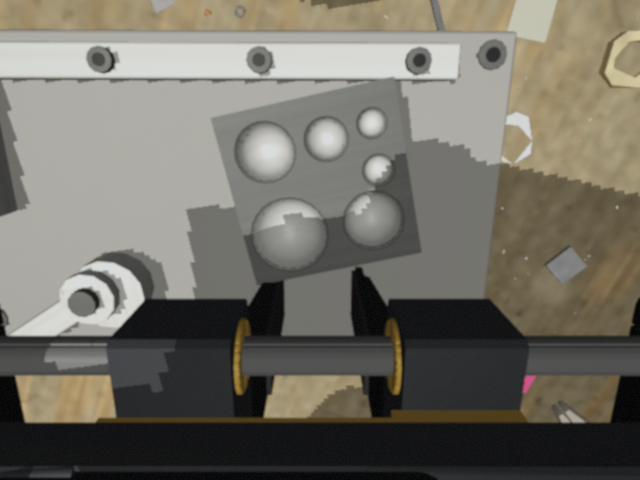

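The view shows the block partly turned, now about 0.22 rad, with its far-right corner at the rail (395,77) and the fingers on its front face. I'll keep going, slower.

```bash
for i in 1; do echo '[[0.1,0,0,0,0.3],[0.2,0,0,0,0.3],[0.3,0,0,0,0.3],[0.4,0,0,0,0.3],[0.5,0,0,0,0.3]]' | python3 steer.py; echo '[[0.1,0,0,0,0.3],[0.2,0,0,0,0.3],[0.3,0,0,0,0.3],[0.3,0,0,0,0.3],[0.3,0,0,0,0.3]]' | python3 steer.py; done; python3 - <<'E'
from h import *
to(-27,-40,16,-.162)
E
```

```text
t: 3.87
eef_pos: [515.2, -138.5, 15.8]
tcp_rot: [-3.14, 0.008, -0.164]
ft_force: [-17.5, 12.3, 12.8]
opening: 0.3
grip_force: 9.4
t: 4.28
eef_pos: [515.8, -138.2, 15.8]
tcp_rot: [-3.139, 0.013, -0.164]
ft_force: [-25.7, 10.3, 18.8]
opening: 0.3
grip_force: 13.8
shift [ 1.9  1.3 -0.2] turn -0.002 at [-28.9 -38.7] [ 515.8 -138.2   15.8] rot [-3.139  0.013 -0.164] F [-25.7  10.3  18.8] t 4.28
```

Scaled: 1.5 mm is 0.15, 1 mm is 0.1.

```bash
echo '[[0.05,0,0,0,0.3],[0.1,0,0,0,0.3],[0.15,0,0,0,0.3],[0.15,0,0,0,0.3]]' | python3 steer.py; cat >> h.py <<'E'
def blk(uvbox,n,seed,save,thr=150):
    C=cam(n);p,d=env.read_camera(n);cv2.imwrite(save,p[...,::-1]);return C,p,d
E
python3 - <<'E'
from h import *
to(-27,-40,16,-.162)
C=cam('wrist');p,d=env.read_camera('wrist')
cv2.imwrite('pics/w3.png',p[...,::-1])
E
```

```text
t: 4.62
eef_pos: [515.9, -138.2, 15.8]
tcp_rot: [-3.138, 0.017, -0.164]
ft_force: [-33.5, 10.4, 24.9]
opening: 0.299
grip_force: 17.2
shift [ 1.9  1.3 -0.3] turn -0.002 at [-28.9 -38.7] [ 515.9 -138.2   15.8] rot [-3.138  0.017 -0.164] F [-33.5  10.4  24.9] t 4.62
```

View pics/w3.png

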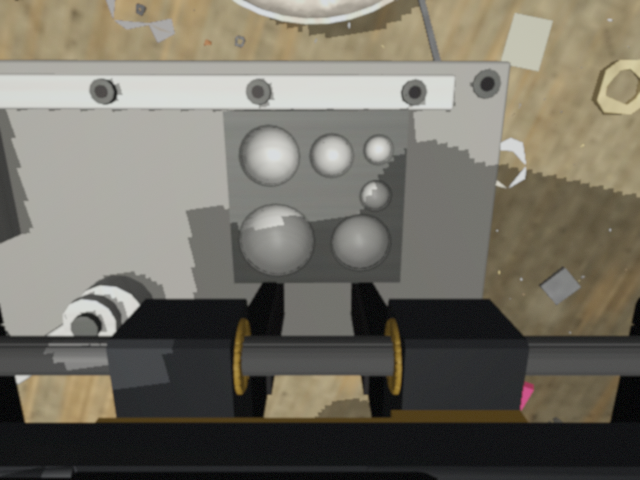

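The block is flush: its back edge at row 111 is parallel to the rail, and it is centred on the fingers at column 318. Next I'll back off, lift, and turn behind the open-end face.

```bash
echo '[[-0.4,0,0,0,0.3],[-1,0,0,0,0.3],[-1.6,0,0,0,0.3],[-1.6,0,-2.5,0,0.3],[-1.6,0,-5,0,0.3]]' | python3 steer.py; echo '[[0,2,0,-0.6,0.3],[0,4,0,-1.2,0.3],[0,6,0,-1.8,0.3],[0,6,0,-2.4,0.3],[0,6,0,-3,0.3]]' | python3 steer.py; python3 - <<'E'
from h import *
to(13,-95,60,np.pi/2-.162)
E
```

```text
t: 5.08
eef_pos: [506.8, -138.5, 66.0]
tcp_rot: [-3.141, 0.001, -0.166]
ft_force: [0.6, 1.1, 0.2]
opening: 0.301
grip_force: 0.0
t: 5.5
eef_pos: [497.6, -199.2, 66.4]
tcp_rot: [3.14, -0.001, 0.439]
ft_force: [0.0, 0.6, 0.2]
opening: 0.298
grip_force: 0.0
shift [45.1 22.7  6.5] turn -0.97 at [ -37.  -101.8] [ 497.6 -199.2   66.4] rot [ 3.14e+00 -1.00e-03  4.39e-01] F [0.  0.6 0.2] t 5.5
```

Scaled: 8 mm is 0.8, 45 mm is 4.5, -0.6 rad is -3.

```bash
echo '[[1.5,0.8,0,-0.6,0.3],[3,1.6,0,-1.2,0.3],[4.5,2.2,0,-1.8,0.3],[4.5,2.2,0,-2.4,0.3],[4.5,2.2,0,-3,0.3]]' | python3 steer.py; echo '[[0,0,0,-0.6,0.3],[0,0,0,-1.2,0.3],[0,0,0,-1.8,0.3],[0,0,0,-1.85,0.3],[0,0,0,-1.85,0.3]]' | python3 steer.py; python3 - <<'E'
from h import *
to(13,-93,16,np.pi/2-.162)
E
```

```text
t: 5.92
eef_pos: [548.5, -199.0, 66.2]
tcp_rot: [3.14, -0.0, 1.041]
ft_force: [-0.4, 0.5, 0.5]
opening: 0.298
grip_force: 0.0
t: 6.33
eef_pos: [547.6, -198.9, 66.3]
tcp_rot: [3.141, 0.0, 1.402]
ft_force: [-0.3, -0.5, -0.4]
opening: 0.302
grip_force: 0.0
shift [ 0.5  0.7 50.3] turn -0.007 at [ 12.3 -93.5] [ 547.6 -198.9   66.3] rot [3.141 0.    1.402] F [-0.3 -0.5 -0.4] t 6.33
```

```bash
echo '[[0,0,2,-0.025,0.3],[0,0,4,-0.025,0.3],[0,0,5,-0.025,0.3],[0,0,5,-0.025,0.3],[0.5,0,5,-0.025,0.3]]' | python3 steer.py; echo '[[0.4,0,0,0,0.3],[0.8,0,0,0,0.3],[1.2,0,0,0,0.3],[1.6,0,0,0,0.3],[2,0,0,0,0.3]]' | python3 steer.py; echo '[[0.4,0,0,0,0.3],[0.8,0,0,0,0.3],[1.2,0,0,0,0.3],[1.6,0,0,0,0.3],[2,0,0,0,0.3]]' | python3 steer.py;python3 - <<'E'
from h import *
to(13,11,16,np.pi/2-.162)
E
```

```text
t: 6.75
eef_pos: [548.2, -194.2, 16.2]
tcp_rot: [-3.141, 0.0, 1.407]
ft_force: [-0.4, -0.1, 0.4]
opening: 0.299
grip_force: 0.0
t: 7.17
eef_pos: [551.9, -174.1, 17.2]
tcp_rot: [3.14, 0.001, 1.41]
ft_force: [-2.0, -6.1, 5.4]
opening: 0.3
grip_force: 3.0
t: 7.58
eef_pos: [555.1, -154.4, 17.1]
tcp_rot: [3.14, 0.001, 1.41]
ft_force: [-1.5, -5.7, 4.1]
opening: 0.3
grip_force: 2.5
shift [59.3  0.6  1.1] turn 0.001 at [ 12.5 -48.3] [ 555.1 -154.4   17.1] rot [3.14e+00 1.00e-03 1.41e+00] F [-1.5 -5.7  4.1] t 7.58
```

Scaled: 20 mm is 2, 16 mm is 1.6.

```bash
echo '[[0.4,0,0,0,0.3],[0.8,0,0,0,0.3],[1.2,0,0,0,0.3],[1.6,0,0,0,0.3],[2,0,0,0,0.3]]' | python3 steer.py; echo '[[0.4,0,0,0,0.3],[0.8,0,0,0,0.3],[1.2,0,0,0,0.3],[1.6,0,0,0,0.3],[2,0,0,0,0.3]]' | python3 steer.py;echo '[[0.2,0,0,0,0.3],[0.4,0,0,0,0.3],[0.6,0,0,0,0.3],[0.8,0,0,0,0.3],[1,0,0,0,0.3]]' | python3 steer.py;python3 - <<'E'
from h import *
to(13,11,16,np.pi/2-.162)
E
```

```text
t: 8.0
eef_pos: [558.4, -134.6, 17.1]
tcp_rot: [3.14, 0.001, 1.41]
ft_force: [-0.9, -6.5, 4.0]
opening: 0.303
grip_force: 2.7
t: 8.42
eef_pos: [561.5, -114.8, 17.1]
tcp_rot: [3.14, 0.001, 1.41]
ft_force: [-0.2, -4.4, 4.1]
opening: 0.3
grip_force: 2.7
t: 8.83
eef_pos: [562.9, -105.0, 16.8]
tcp_rot: [3.14, 0.0, 1.41]
ft_force: [-1.6, -4.5, 5.8]
opening: 0.297
grip_force: 2.7
shift [9.3 0.8 0.8] turn 0.001 at [12.2  1.7] [ 562.9 -105.    16.8] rot [3.14 0.   1.41] F [-1.6 -4.5  5.8] t 8.83
```

Scaled: 7 mm is 0.7, 6 mm is 0.6.

```bash
echo '[[0.2,0,0,0,0.3],[0.4,0,0,0,0.3],[0.5,0,0,0,0.3],[0.6,0,0,0,0.3],[0.7,0,0,0,0.3]]' | python3 steer.py; echo '[[0.1,0,0,0,0.3],[0.2,0,0,0,0.3],[0.3,0,0,0,0.3],[0.3,0,0,0,0.3]]' | python3 steer.py;python3 - <<'E'
from h import *
to(13,11,16,np.pi/2-.162)
p,d=env.read_camera('top');cv2.imwrite('pics/t4.png',cv2.resize(p[205:355,220:420],None,fx=4,fy=4,interpolation=cv2.INTER_CUBIC)[...,::-1])
p,d=env.read_camera('wrist');cv2.imwrite('pics/w4.png',p[...,::-1])
E
```

```text
t: 9.25
eef_pos: [563.9, -98.1, 16.7]
tcp_rot: [3.141, 0.0, 1.41]
ft_force: [-1.2, -5.8, 4.8]
opening: 0.299
grip_force: 2.7
t: 9.58
eef_pos: [564.3, -95.2, 16.7]
tcp_rot: [3.141, 0.001, 1.41]
ft_force: [-0.7, -5.3, 4.4]
opening: 0.301
grip_force: 2.9
shift [-0.6  1.   0.7] turn 0.001 at [12.  11.6] [564.3 -95.2  16.7] rot [3.141e+00 1.000e-03 1.410e+00] F [-0.7 -5.3  4.4] t 9.58
```

View pics/w4.png

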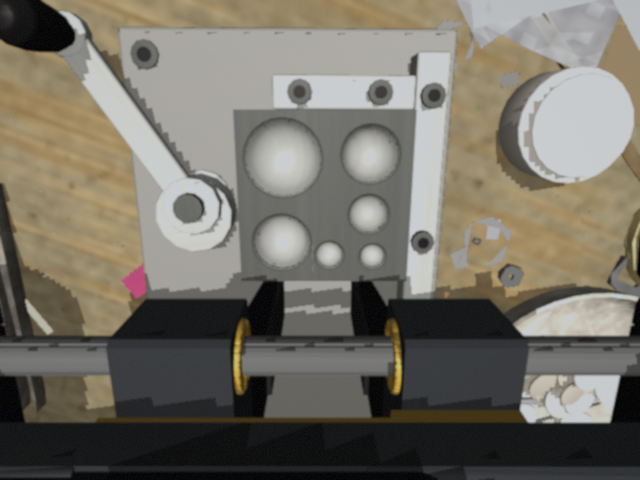

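The block is against the rail face (column 415) and its far edge (row 109) is almost at the end stop. The force hasn't risen yet, so I'll press on gently.

Scaled: 3 mm is 0.3, 2 mm is 0.2.

```bash
echo '[[0.1,0,0,0,0.3],[0.2,0,0,0,0.3],[0.3,0,0,0,0.3],[0.3,0,0,0,0.3]]' | python3 steer.py;echo '[[0.1,0,0,0,0.3],[0.2,0,0,0,0.3],[0.2,0,0,0,0.3]]' | python3 steer.py
```

```text
t: 10.02
eef_pos: [564.2, -94.8, 16.7]
tcp_rot: [3.141, 0.003, 1.41]
ft_force: [-8.3, -28.4, 4.9]
opening: 0.299
grip_force: 14.5
t: 10.27
eef_pos: [564.3, -94.6, 16.8]
tcp_rot: [3.141, 0.005, 1.41]
ft_force: [-12.0, -42.8, 5.2]
opening: 0.298
grip_force: 22.3
```

The force rose to 43 N with no further motion, so the block is seated at the stop. Now I'll back off, lift, and go over the knob.

Scaled: -65 mm is -6.5, -14 mm is -1.4.

```bash
echo '[[-0.5,0,0,0,0.3],[-1.2,0,0,0,0.3],[-1.4,0,-3,0,0.3],[-1.4,0,-6.5,0,0.4],[-1.4,0,-9,0,0.45]]' | python3 steer.py; python3 - <<'E'
from h import *
to(-74,108,105,1.99)
p,d=env.read_camera('top');cv2.imwrite('pics/t5.png',cv2.resize(p[205:355,220:420],None,fx=4,fy=4,interpolation=cv2.INTER_CUBIC)[...,::-1])
E
```

```text
t: 10.68
eef_pos: [562.7, -103.6, 108.1]
tcp_rot: [3.142, -0.0, 1.41]
ft_force: [1.0, 0.5, -0.4]
opening: 0.392
grip_force: 0.0
shift [105.1 -85.7   3.1] turn -0.58 at [11.8  3. ] [ 562.7 -103.6  108.1] rot [ 3.142 -0.     1.41 ] F [ 1.   0.5 -0.4] t 10.68
```

Scaled: 105 mm is 10.5, 104 mm is 10.4, -0.58 rad is -2.9.

```bash
echo '[[2.6,-2.1,0,-0.6,0.45],[5.2,-4.2,0,-1.2,0.45],[7.8,-6.3,0,-1.8,0.45],[10.4,-8.5,0,-2.4,0.45],[10.5,-8.6,0,-2.9,0.45]]' | python3 steer.py; echo '[[0,0,0,0,0.45],[0,0,0,0,0.45]]' | python3 steer.py; python3 - <<'E'
from h import *
to(-74,108,38,1.99)
p,d=env.read_camera('wrist');cv2.imwrite('pics/w5.png',p[...,::-1])
p,d=env.read_camera('scene');cv2.imwrite('pics/s5.png',cv2.resize(p[150:330,150:390],None,fx=3,fy=3)[...,::-1])
E
```

```text
t: 11.15
eef_pos: [491.1, 17.4, 106.0]
tcp_rot: [-3.139, -0.002, 1.999]
ft_force: [0.4, -0.8, -1.1]
opening: 0.453
grip_force: 0.0
t: 11.32
eef_pos: [494.9, 13.9, 106.3]
tcp_rot: [3.141, 0.0, 1.987]
ft_force: [1.5, -0.1, 0.6]
opening: 0.449
grip_force: 0.0
shift [-0.1  0.  68.3] turn -0.003 at [-74.1 108. ] [494.9  13.9 106.3] rot [3.141 0.    1.987] F [ 1.5 -0.1  0.6] t 11.32
```

View pics/w5.png

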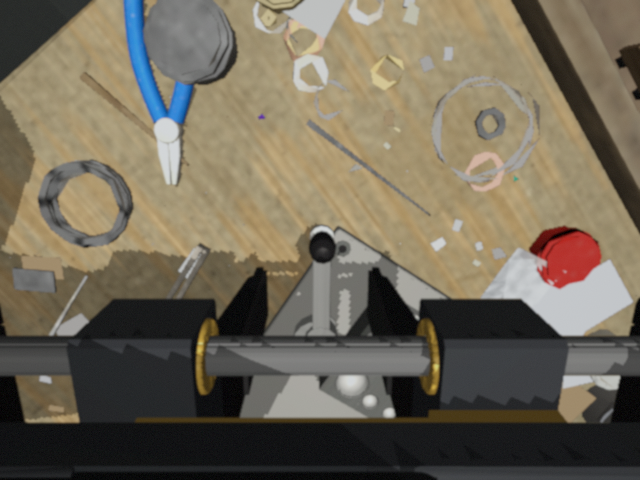

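The knob top is at (322,246), centred between the fingers. I'll check its position by ray.

```bash
python3 - <<'E'
from h import *
C=cam('wrist');q=ray(C,[(322,246)],62);print(q,topl(q),np.hypot(*(topl(q)[0]-[-35.5,50])))
q=ray(C,[(322,232)],31);print(topl(q))
E
```

```text
[[493.03475961  18.1822972   62.        ]] [[-76.63149327 111.98852667]] 74.39339471515726
[[-75.74405948 111.26215529]]
```

Scaled: 20 mm is 2, 1 mm is 0.1.

```bash
echo '[[0.1,-0.05,2,0,0.45],[0.15,-0.05,4,0,0.45],[0.15,-0.05,6,0,0.45],[0.15,-0.05,6.8,0,0.35],[0.15,-0.05,6.8,0,0.25]]' | python3 steer.py; echo '[[0,0,0,0,0.25],[0,0,0,0,0.25],[0,0,0,0,0.25]]' | python3 steer.py; echo '[[-0.04,-0.7,0,-0.5,0.25],[-0.14,-1.39,0,-1,0.25],[-0.31,-2.07,0,-1.5,0.25],[-0.55,-2.73,0,-2,0.25],[-0.86,-3.36,0,-2.5,0.25]]' | python3 steer.py
```

```text
t: 11.83
eef_pos: [493.1, 14.2, 36.7]
tcp_rot: [-3.139, -0.001, 1.987]
ft_force: [-0.6, 0.5, -0.2]
opening: 0.36
grip_force: 0.0
t: 12.08
eef_pos: [494.1, 14.5, 39.2]
tcp_rot: [3.14, 0.001, 1.989]
ft_force: [-0.2, -0.0, -1.5]
opening: 0.255
grip_force: 0.0
t: 12.5
eef_pos: [467.0, -7.0, 39.2]
tcp_rot: [3.14, 0.002, 2.495]
ft_force: [1.9, 0.7, -0.3]
opening: 0.249
grip_force: 0.7
```

```bash
echo '[[-0.04,-0.7,0,-0.5,0.25],[-0.14,-1.39,0,-1,0.25],[-0.31,-2.07,0,-1.5,0.25],[-0.55,-2.73,0,-2,0.25],[-0.86,-3.36,0,-2.5,0.25]]' | python3 steer.py; echo '[[-0.01,-0.35,0,-0.25,0.25],[-0.04,-0.7,0,-0.5,0.25],[-0.08,-1.05,0,-0.75,0.25],[-0.14,-1.39,0,-1,0.25]]' | python3 steer.py; python3 - <<'E'
from h import *
to(-35.5,50,38)
p,d=env.read_camera('top');cv2.imwrite('pics/t6.png',cv2.resize(p[205:355,220:420],None,fx=4,fy=4,interpolation=cv2.INTER_CUBIC)[...,::-1])
E
```

```text
t: 12.92
eef_pos: [453.5, -39.1, 39.2]
tcp_rot: [-3.141, 0.003, 2.994]
ft_force: [1.5, 1.6, -0.4]
opening: 0.25
grip_force: 1.1
t: 13.25
eef_pos: [453.1, -52.6, 39.2]
tcp_rot: [-3.141, 0.003, -3.092]
ft_force: [4.4, 9.2, -0.7]
opening: 0.253
grip_force: 4.3
shift [-70.6  -0.5   1.4] turn 0 at [-104.6   35.6] [453.1 -52.6  39.2] rot [-3.141e+00  3.000e-03 -3.092e+00] F [ 4.4  9.2 -0.7] t 13.25
```

Scaled: -13.9 mm is -1.39, -10.5 mm is -1.05, -0.2 rad is -1.

```bash
echo '[[-0.01,-0.35,0,-0.25,0.25],[-0.04,-0.7,0,-0.5,0.25],[-0.08,-1.05,0,-0.75,0.25],[-0.14,-1.39,0,-1,0.25],[-0.14,-1.39,0,-1,0.25]]' | python3 steer.py;  echo '[[-0.01,-0.35,0,-0.25,0.25],[-0.04,-0.7,0,-0.5,0.25],[-0.08,-1.05,0,-0.75,0.25],[-0.08,-1.05,0,-0.75,0.25],[-0.08,-1.05,0,-0.75,0.25]]' | python3 steer.py; python3 - <<'E'
from h import *
to(-35.5,50,38)
s=env.state();q=topl(s['eef_pos'])-[-35.5,50];print('tcp lever',np.arctan2(q[1],q[0])%(2*np.pi)-np.radians(115),np.hypot(*q))
E
```

```text
t: 13.72
eef_pos: [455.1, -66.1, 39.1]
tcp_rot: [-3.141, 0.002, -2.891]
ft_force: [2.8, 8.5, 0.2]
opening: 0.251
grip_force: 3.9
t: 14.13
eef_pos: [457.8, -75.4, 39.0]
tcp_rot: [3.141, 0.001, -2.744]
ft_force: [3.2, 15.3, -0.1]
opening: 0.245
grip_force: 6.0
shift [-70.7  -1.7   1.1] turn 0 at [-96.3  13.9] [457.8 -75.4  39. ] rot [ 3.141e+00  1.000e-03 -2.744e+00] F [ 3.2 15.3 -0.1] t 14.13
tcp lever 1.6699377552372852 70.6814622694679
```

Lever is at about 1.6 rad with 15 N at the knob. I'll centre on the knob, open, lift straight up and check.

Scaled: 4 mm is 0.4, 2 mm is 0.2.

```bash
echo '[[0,0.2,0,0,0.3],[0,0.4,0,0,0.35],[0,0.4,0,0,0.4],[0,0.4,0,0,0.4],[0,0.4,0,0,0.4]]' | python3 steer.py;  echo '[[0,0,-2.5,0,0.4],[0,0,-6.5,0,0.4],[0,0,-10.5,0,0.4],[0,0,-14.5,0,0.4],[0,0,-17,0,0.4]]' | python3 steer.py; echo '[[2,0,-1,0,0.4],[4,0,-2,0,0.4],[4,0,-2,0,0.4]]' | python3 steer.py; python3 - <<'E'
from h import *
to(-35.5,50,38)
p,d=env.read_camera('top');C=cam('top');np.savez('pics/t7.npz',p=p)
cv2.imwrite('pics/t7.png',cv2.resize(p[205:355,220:420],None,fx=4,fy=4,interpolation=cv2.INTER_CUBIC)[...,::-1])
p,d=env.read_camera('scene');cv2.imwrite('pics/s7.png',cv2.resize(p[180:360,160:400],None,fx=3,fy=3,interpolation=cv2.INTER_CUBIC)[...,::-1])
E
```

```text
t: 14.55
eef_pos: [456.2, -73.0, 38.6]
tcp_rot: [-3.141, 0.0, -2.743]
ft_force: [-0.2, 0.8, -0.3]
opening: 0.396
grip_force: 0.0
t: 14.97
eef_pos: [456.4, -73.1, 212.1]
tcp_rot: [-3.139, 0.003, -2.744]
ft_force: [-0.0, -0.5, -0.2]
opening: 0.4
grip_force: 0.0
t: 15.22
eef_pos: [417.3, -88.9, 230.1]
tcp_rot: [-3.14, 0.001, -2.744]
ft_force: [0.6, -0.6, 0.8]
opening: 0.397
grip_force: 0.0
shift [-113.    -4.6  192.2] turn 0 at [-134.1   -5.9] [417.3 -88.9 230.1] rot [-3.140e+00  1.000e-03 -2.744e+00] F [ 0.6 -0.6  0.8] t 15.22
```

View pics/t7.png

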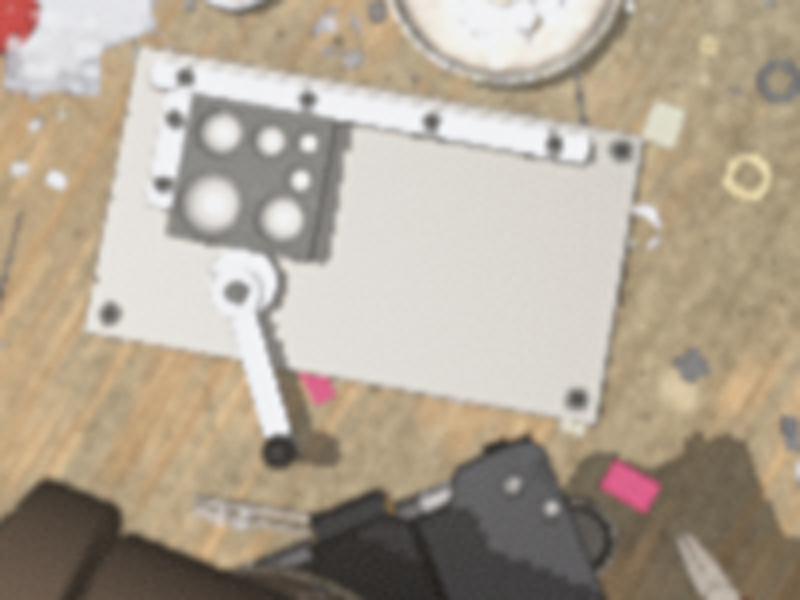

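View pics/s7.png

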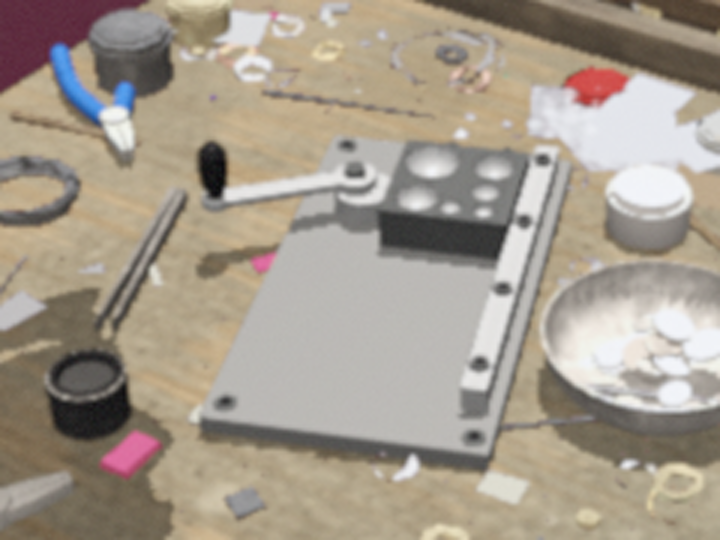

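The block is square in the corner between rail and stop. The lever has come round, with the knob at crop (279,452) and the pivot at (237,292). Nothing else has moved. One numeric check of the lever angle before handing in.

```bash
python3 - <<'E'
from h import *
C=cam('top');k=lambda l:np.array(l)/4+np.array([220,205])-.375
a=topl(ray(C,k([(237,292)]),33))[0];b=topl(ray(C,k([(279,452)]),62))[0];v=b-a
ang=np.arctan2(v[1],v[0])%(2*np.pi)-np.radians(115);print('lever',ang,np.hypot(*v))
bc=topl(ray(C,k([(193,95),(335,125),(318,262),(168,235)]),32)[:,:2]);print(bc.round(1).tolist(),bc.mean(0))
if 1.42<ang<1.75: print(env.job_done())
E
```

```text
lever 1.6058118021485113 69.39439101030455
[[45.8, 86.0], [43.6, 22.6], [-16.3, 19.4], [-16.1, 85.5]] [14.27164792 53.37236046]
the job is handed in; nothing more can be done
None
```

The job is handed in: the doming block sits flush against the rail and up to the end stop (centre measured within about 1 mm of the seat), and the cam lever is at about 1.61 rad, past the 1.35 where it holds tight; nothing around it has visibly moved, and it took about 15 s.

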